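Swing the feeding bowl to the front on a locking lazy susan

ROBOT

A 6-joint arm with a two-finger parallel gripper is mounted at the origin on the work surface. World frame = base frame: x ahead of the robot, y to its left, z up, the work surface at z = 0. Lengths are in mm, angles in degrees, forces in N, time in s.
With the tool pointing down it reaches from about 250 to 725 mm from the base axis. Payload 9.7 kg.
Tool frame: the origin (TCP) lies at the very end of the fingers, on their centre line; the grasp point (between the pads) lies 19 mm behind it; z points along the fingers, x is the direction in which the jaws open and shut, and the axes are right-handed (so a half turn about z gives the same grasp; the last joint's range is limited). The gripper opens to 85 mm and grips with 20 to 120 N. Pads are 22 mm wide; open, the fingers measure 114 mm over their backs; the gripper's body (76 mm by 85 mm) begins 54 mm behind the grasp point. The pads swing forward as they close: fully open they stand 13 mm farther back than shut.
Start: joints at [-65.317, 4.979, 10.078, 95.1, 0, 90], TCP at [229.676, -499.746, 231.284] pointing down, gripper open.
Joint ranges: [-179.16, 179.16], [-48.56, 103.87], [-65.8, 70.77], [-126.05, 130.52], [-82.76, 87.17], [-180, 180]. Speed limits (degrees/s): [127.2, 127.2, 147.25, 180, 180, 180].

INTERFACE

Orientations are given as a 3x3 rotation matrix whose columns are the frame's x, y, z axes.
In Python, from bench import r gives the robot as it stands.
- The arm moves only by the shell command python3 -m creep 'ROWS' [FORCE]. ROWS is JSON, a list of rows, each a list of 3 entries, a list of its own where there are three numbers: the closure, from -1 (fully open) to 1 (shut), so that 0 is half open, then the shift along the tool's x, y, z scaled (see below), then the turn, a rotation vector about the tool's x, y, z scaled (see below). A call has exactly 5 rows; each row is the pose to reach, as a shift and turn from the pose commanded when the call began, along the tool's axes at that moment; what a row does not reach only later rows make up. The controller multiplies each number of a shift by 0.3 m and each number of a turn by 1.5 rad. A row lasts 1/10 s, in which the tool goes at most 50 mm and 8.59 degrees, less where a joint would pass 70% of its speed; a pose out of reach is approached as far as the arm can. A call with a number of a shift or a turn outside -1 to 1 is refused whole. A call with a gripper value outside its range is refused whole. The fingers move at their own pace and stop on an object; FORCE is the grip in N (left out, the last holds). Time passes only in rows, so rows that repeat a pose let the fingers close, or fill a call up. It gives the time, the measured TCP pose, the force and the opening at its end, in the units of the state.
- r.get_state(): the state, without advancing time (a new reading comes with each control period).
- r.get_image(name): name is "scene" or "side" or "wrist"; returns a dict with "img" (420x560x3 uint8, red, green, blue), "fov_y" (degrees; the focal length in pixels is half the picture's height over the tangent of half this angle, whatever the lens; pixels are square), "cx", "cy" (the principal point, pixels), "k1" (the pictures are not rectified: a ray, as slopes to the right and down, at radius r is drawn at 1 + k1 r^2 times it, then the intrinsics apply), "rvec" (rotation vector, rad) and "tvec" (3), from world to camera coordinates, as OpenCV has them; the wrist camera has in their place "T_tool_cam" (4x4, takes a point from camera to tool coordinates, whose origin is the TCP and whose axes are the tool frame's). Camera axes: x right, y down, z forward; pixel columns grow to the right and rows downward; lengths in mm; the calibration is good to about 2 mm. A picture is of the moment at which its call begins: read the wrist's pose just before it. There is no depth.
- r.sign_off(): hands the job in, once; it reports no verdict.
Trained networks look in the newest picture that a camera, given by its name, has taken for a name from the list of things; names that differ only in an ending like _2 or _b are one class to them, and where a whole thing is asked for, a point or a joint stands for the part that bears it (a point fixed in the world has none). Each returns a list of dicts, best first, with "p" (0 to 1); they miss things now and then, are a little off and sometimes report something else, mostly with a low value. They report only what shows in the picture. A call takes as long as a camera call. They do not tell look-alikes from the thing itself.
- r.outline_of(camera, name): "mask" (420x560 bool, what is visible of it) and "uv" ([column, row] in pixels, amid what is visible of it).
The state is a dict: "clock": time; "qpos": joint angles; "dq": joint speeds; "joint_torque": joint torques, N m; "tool_pos": TCP position; "tool_rot": TCP orientation; "contact_force": force on the tool from outside, world axes, zero at the start; "torque": the same for the moment, N m; "gripper_width": finger opening in mm.
Only numpy, scipy, OpenCV 4.12 (cv2) and the standard library are available. Lean on these libraries where they do the work, as an engineer would, in place of code of your own. Each camera call takes 0.05 s, during which the arm holds its last target. There are 200 camera calls.

TASK

Bring the terracotta feeding bowl round to the front of the lazy susan, to the place behind the spring catch. Close the fingers, reach down through the loop of the handle and hold the catch bar down with the fingertips; keep it held while you push the handle to the side that brings the bowl forward, then go on swinging it steadily past the bar until the catch springs up in the next notch and locks it with the bowl in front. Do not touch or lift what stands on the turntable, leave the things around it alone, and finish clear of everything.

Things in the scene. Friction and masses are not known exactly. Their poses are not given: they have to be found in the camera images.
- stand: Fixed stand of the lazy susan. It carries a wooden disc 244 mm across (top face 50 mm above the shelf) on a steel index ring 280 mm across, 30 to 36 mm above the shelf, whose edge shows outside the wood and has six open notches 60 degrees apart, 13 mm wide. Origin: on the turning axis, at shelf height; x points from the front (catch side, more or less towards the robot) to the back, z up.
- pivot (a point): Upright turning axis of the lazy susan, at the height of the wooden disc's top face, 50 mm above the shelf.
- front_place (a point): Point fixed to the stand, 68 mm from the axis towards the catch, at the height of the disc's top face: where the middle of the bowl belongs in the end.
- catch_top (a point): Middle of the top face of the catch's press bar, which it follows down: an aluminium bar 90 mm long (along the rim), 26 mm wide, standing outside the rim with its middle 164 mm from the axis; top 66 mm above the shelf at rest. The bar carries a steel pin 8 mm across, 132 mm from the axis, that stands up in a notch of the ring and stops the disc either way.
- catch (a joint): How far the catch is pressed, m: 0 up, 0.013 bottomed; spring 4 N at first, 8 N bottomed. Pressed over 8 mm (10 to 11 is comfortable) the pin is below the ring and the disc is free. Once the disc is 0.045 rad from its notch the ring keeps the pin down (reading about 0.008) and the bar may be let go; at the next notch the pin springs up and stops the disc (over 0.2 m/s at the rim it may miss).
- disc (a joint): Angle of the turntable in rad, positive anticlockwise seen from above; it starts within 0.02 of 0, locked in a notch. The neighbouring notches lie at +1.047 and -1.047; locked, the disc has about 0.02 rad of play either way. It turns easily, with a few newtons at the handle.
- handle (a point): Middle of the opening of the handle's loop, 164 mm from the axis, 82 mm above the shelf; at the start right above the middle of the catch bar. It is a level bow, fixed to the disc, of 10 mm round bar: two arms run outwards, centre lines 80 mm apart (opening 70 mm along the rim), with an end bar 204 mm from the axis. The arms rise from the wood 108 mm from the axis and clear the raised bar by 11 mm.
- bowl: Terracotta feeding bowl, 100 mm across the rim, 44 mm high, loose on the wooden disc about 68 mm from the axis, 60 degrees to the one or the other side of the handle. Origin: centre of its underside.
- jar: Lidded glass treat jar, 72 mm across, 115 mm high, loose on the wooden disc 60 degrees to the other side of the handle. Origin: centre of its underside.
- tunnel: Pale wooden half-round tunnel piece, 90 mm long, about 66 mm wide and 43 mm high, loose on the wooden disc on the side away from the handle. Origin: centre of its underside.
- scoop: Aluminium pellet scoop, 200 mm long, 60 mm wide, lying on the shelf beside the turntable; leave alone. Origin: underside, at the joint of handle and tray.
- brush: Brush lying on the shelf beside the turntable; leave alone.
- clipper: Small grey plastic nail clipper, about 100 mm long and 12 mm high, lying on the shelf in front of the turntable, to the left; leave alone.
- water: Clear plastic bottle, 68 mm across, 190 mm high, on the shelf to the left; leave alone.
- tin: Metal tin, 76 mm across, 95 mm high, on the shelf to the right; leave alone.
- chew: Pale wooden chew block, 75 x 50 x 35 mm, on the shelf to the right; leave alone.
Not all that is in view belongs to the job. What is shaped like the tunnel but pink is not meant.

How it is judged:
By the outcome, as a careful person would: the job done as asked, in the order asked, and still so for the second after the job is handed in, with the robot touching nothing.
It also fails if it takes over 42 s, if anything falls off the work surface, if the arm or the gripper's body presses on something with over 40 N, if the wrist force passes 120 N, or if a joint passes its speed limit or range.

## Working session

There is one attempt and no reset: what is moved stays moved. The work goes in short steps, Python scripts to look and compute and a shell command to move; the robot and the scene stay as the last step left them, time stands still between calls to the robot, and variables do not carry over. Pictures are saved under pics/ and viewed, about 8 in all and at most 12, crops included, and the job is handed in when it is done.

```bash
ls; mkdir -p pics
cat > h.py <<'E'
import numpy as np, cv2
from bench import r
def cam(name):
    s=r.get_state(); d=r.get_image(name)
    f=d["img"].shape[0]/2/np.tan(np.radians(d["fov_y"])/2)
    K=np.array([[f,0,d["cx"]],[0,f,d["cy"]],[0,0,1]]); D=np.array([d["k1"],0,0,0.])
    if "rvec" in d:
        R=cv2.Rodrigues(np.array(d["rvec"],float))[0]; t=np.array(d["tvec"],float).ravel()
    else:
        T=np.eye(4);T[:3,:3]=s["tool_rot"];T[:3,3]=s["tool_pos"]
        M=np.linalg.inv(T@np.array(d["T_tool_cam"])); R=M[:3,:3];t=M[:3,3]
    return d["img"],K,D,R,t
def onz(c,uv,z):
    _,K,D,R,t=c
    n=cv2.undistortPoints(np.array(uv,float).reshape(-1,1,2),K,D).reshape(-1,2)
    d=np.c_[n,np.ones(len(n))]@R; o=-R.T@t
    return o+d*((z-o[2])/d[:,2])[:,None]
def proj(c,P):
    _,K,D,R,t=c
    return cv2.projectPoints(np.array(P,float).reshape(-1,3),cv2.Rodrigues(R)[0],t,K,D)[0].reshape(-1,2)
def save(c,fn,s=1.4): cv2.imwrite(fn,cv2.resize(c[0][:,:,::-1],None,fx=s,fy=s))
E
python3 - <<'E'
from h import *
s=r.get_state();print(s)
for n in("scene","side"):
    c=cam(n);save(c,f"pics/{n}0.png")
    print(n,-c[3].T@c[4])
    for k,z in(("handle",82),("catch_top",66),("bowl",70),("jar",100),("stand",50),("tunnel",70),("water",90),("tin",50),("clipper",6)):
        for o in r.outline_of(n,k)[:2]: print(k,round(o["p"],2),np.round(o["uv"]),onz(c,o["uv"],z).round()[0], o["mask"].sum())
E
```

```text
pics
{'clock': 0.0, 'qpos': array([-6.53167969e+01,  5.01191019e+00,  1.00331089e+01,  9.50992102e+01,
        3.33537278e-05,  8.99999575e+01]), 'dq': array([-0.06889647, -0.06794071, -0.04150393,  0.07053606, -0.01504227,
        0.03319965]), 'joint_torque': array([-4.02603895e-03, -5.20380700e+01,  4.64813805e+01,  1.58782478e-02,
       -8.11869518e-05,  1.99789940e-05]), 'tool_pos': array([ 229.58283521, -499.53418392,  230.56324783]), 'tool_rot': array([[ 4.17601003e-01, -9.08630331e-01, -5.68057812e-04],
       [-9.08629489e-01, -4.17601390e-01,  1.23739459e-03],
       [-1.36155599e-03, -5.83142509e-07, -9.99999073e-01]]), 'contact_force': array([1.17169632, 0.20460893, 0.08929169]), 'torque': array([-0.02682953, -0.05332497,  0.02970021]), 'gripper_width': 85.51900348670215}
scene [1720.43950517  -95.12216682  939.14890981]
handle 0.75 [289. 266.] [744.   8.  82.] 3881
catch_top 0.74 [269. 235.] [599. -31.  66.] 844
bowl 0.92 [270. 236.] [607. -31.  70.] 880
bowl 0.18 [290. 262.] [717.  13.  70.] 4011
jar 0.88 [304. 215.] [561.  67. 100.] 1102
stand 0.87 [283. 257.] [674.  -0.  50.] 4497
tunnel 0.9 [396. 272.] [778. 266.  70.] 699
tunnel 0.9 [427. 245.] [680. 376.  70.] 745
water 0.61 [424. 178.] [389. 453.  90.] 1090
tin 0.83 [111. 225.] [ 496. -473.   50.] 993
side [ 349.03389992 1156.98247019  825.63353286]
handle 0.9 [245. 243.] [615. 139.  82.] 3247
handle 0.45 [247. 240.] [611. 125.  82.] 3592
catch_top 0.51 [296. 222.] [500.  -6.  66.] 136
bowl 0.52 [247. 208.] [652. -52.  70.] 330
jar 0.71 [264. 222.] [578.  58. 100.] 1156
stand 0.74 [248. 240.] [620.  78.  50.] 3650
tunnel 0.89 [217. 223.] [719.  44.  70.] 509
tunnel 0.79 [190. 290.] [703. 332.  70.] 960
water 0.63 [325. 348.] [372. 474.  90.] 2221
water 0.43 [297. 213.] [498. -19.  90.] 121
tin 0.68 [311. 159.] [ 507. -464.   50.] 561
tin 0.54 [297. 220.] [501. -45.  50.] 160
clipper 0.6 [366. 340.] [285. 359.   6.] 313
```

View pics/scene0.png

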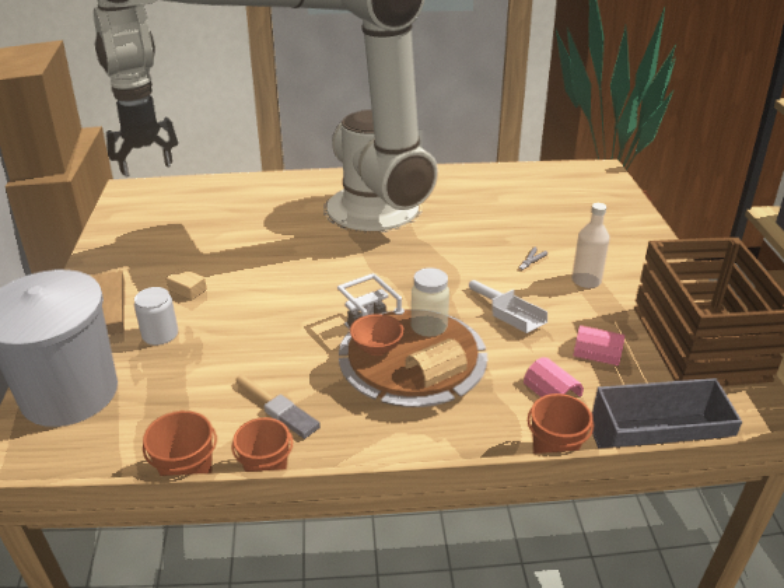

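View pics/side0.png

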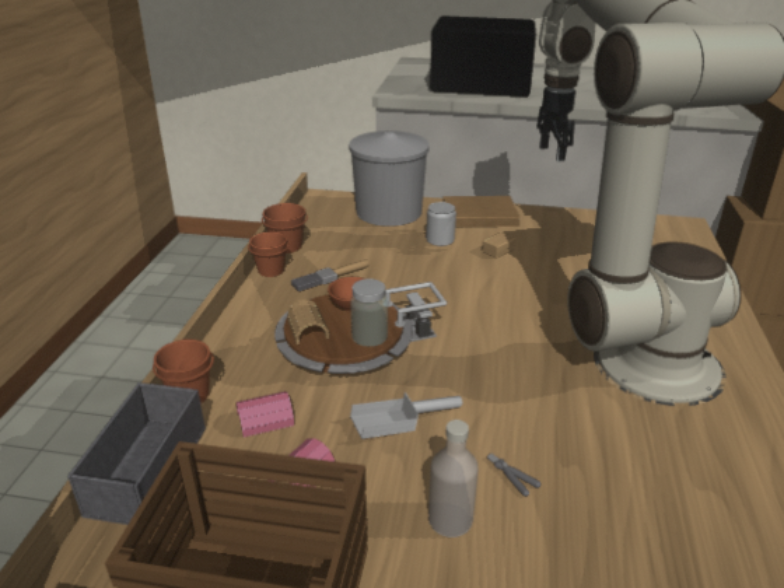

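The scene camera faces the robot. The bowl (scene ~[376,338] in the enlarged view) is on the robot's right and the jar on its left, with the handle and catch towards the robot. The pink pieces are decoys. The handle therefore has to swing clockwise, towards +y. First I'll move the wrist camera over.

```bash
python3 -m creep '[[1,[-0.06,-0.07,-0.02],[0,0,0]],[1,[-0.16,-0.18,-0.05],[0,0,0]],[1,[-0.27,-0.31,-0.09],[0,0,0]],[1,[-0.38,-0.43,-0.12],[0,0,0]],[1,[-0.49,-0.56,-0.15],[0,0,0]]]'
python3 -m creep '[[1,[-0.11,-0.13,-0.03],[0,0,0]],[1,[-0.22,-0.25,-0.06],[0,0,0]],[1,[-0.33,-0.38,-0.1],[0,0,0]],[1,[-0.44,-0.5,-0.13],[0,0,0]],[1,[-0.54,-0.62,-0.16],[0,0,0]]]'
python3 -m creep '[[1,[-0.05,-0.05,-0.01],[0,0,-0.1]],[1,[-0.08,-0.08,-0.02],[0,0,-0.2]],[1,[-0.1,-0.1,-0.02],[0,0,-0.3]],[1,[-0.1,-0.1,-0.02],[0,0,-0.4]],[1,[-0.1,-0.1,-0.02],[0,0,-0.5]]]'
python3 -m creep '[[1,[0,0,0],[0,0,-0.1]],[1,[0,0,0],[0,0,-0.2]],[1,[0,0,0],[0,0,-0.21]],[1,[0,0,0],[0,0,-0.21]],[1,[0,0,0],[0,0,-0.21]]]'
python3 - <<'E'
from h import *
s=r.get_state();print(s["tool_pos"],s["tool_rot"],s["contact_force"])
c=cam("wrist");save(c,"pics/w1.png")
for k,z in(("handle",82),("catch_top",66),("bowl",70),("jar",165),("stand",36)):
        for o in r.outline_of("wrist",k)[:2]: print(k,round(o["p"],2),np.round(o["uv"]),onz(c,o["uv"],z).round()[0], o["mask"].sum())
print(proj(c,[[655,15,50],[500,-30,82]]))
E
```

```text
clock: 1.5
tool_pos: [319.5, -297.9, 276.2]
tool_rot: [[0.417, -0.909, 0.001], [-0.909, -0.417, -0.0], [0.001, -0.0, -1.0]]
contact_force: [1.2, -0.6, 0.3]
gripper_width: 12.0
clock: 2.0
tool_pos: [420.3, -73.9, 324.2]
tool_rot: [[0.418, -0.909, 0.001], [-0.909, -0.418, -0.0], [0.001, -0.001, -1.0]]
contact_force: [0.9, -1.6, 0.0]
gripper_width: 0.0
clock: 2.5
tool_pos: [434.9, -35.7, 329.4]
tool_rot: [[0.928, -0.374, 0.0], [-0.374, -0.928, 0.0], [0.0, -0.0, -1.0]]
contact_force: [0.7, 0.1, -0.3]
gripper_width: -0.3
clock: 3.0
tool_pos: [434.7, -36.2, 329.4]
tool_rot: [[0.997, -0.078, 0.0], [-0.078, -0.997, -0.0], [0.0, 0.0, -1.0]]
contact_force: [0.5, -1.4, 0.0]
gripper_width: 0.1
[434.74797365 -36.18018443 329.39173133] [[ 9.96928625e-01 -7.83154239e-02  1.03351653e-04]
 [-7.83154234e-02 -9.96928631e-01 -8.47609170e-06]
 [ 1.03698031e-04  3.56029946e-07 -9.99999995e-01]] [ 0.51854191 -1.39167081  0.01430942]
handle 0.89 [393. 108.] [559.  13.  82.] 20030
handle 0.61 [517.  52.] [695.  65.  82.] 5442
catch_top 0.9 [338. 157.] [502. -39.  66.] 1607
bowl 0.56 [466. 146.] [648. -35.  70.] 6185
jar 0.57 [425.  42.] [561.  70. 165.] 7416
stand 0.39 [338. 156.] [506. -44.  36.] 1501
[[465.31834025  99.92214444]
 [338.86277496 152.00169002]]
```

View pics/w1.png

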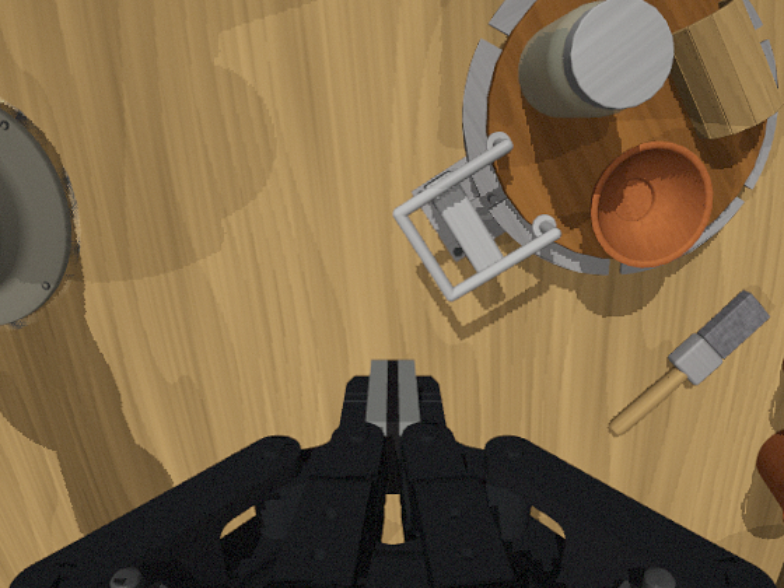

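The wrist picture shows it clearly. The end-bar corners are near (400,212) and (452,296) in the enlarged view and the arm roots near (500,143) and (550,233). The bowl is anticlockwise of the handle, so the push is clockwise, towards the jar side. Next I'll fit the handle geometry.

```bash
cat > fit.py <<'E'
from h import *
from scipy.optimize import least_squares
def run(c,px):
    P=onz(c,np.array(px)/1.4,82)[:,:2]; print(P.round(1), "bar len",np.linalg.norm(P[0]-P[1]))
    # left outer, right outer corners, then points on left/right arms
    def res(q):
        x,y,a=q; u=np.array([np.cos(a),np.sin(a)]); v=np.array([u[1],-u[0]]) # u outward; v = +y side (clockwise)
        d=P-[x,y]; ru=d@u; rv=d@v
        return [ru[0]-204,ru[1]-204,rv[0]-40,rv[1]+40,rv[2]-40,rv[3]+40]
    s=least_squares(res,[650,20,np.pi*1.09]); x,y,a=s.x
    print("pivot",s.x[:2].round(1),"handle az",np.degrees(a).round(2),"res",s.fun.round(1))
    u=np.array([np.cos(a),np.sin(a)]); print("loop mid",(s.x[:2]+164*u).round(1))
    return s.x
if __name__=="__main__":
    c=cam("wrist")
    x,y,a=run(c,[[400,212],[452,296],[498,153],[545,240]])
    im=cv2.resize(c[0][:,:,::-1],None,fx=1.4,fy=1.4)
    def dots(pts,col):
        for p in proj(c,pts)*1.4: cv2.circle(im,tuple(int(v) for v in p),2,col,-1)
    t=np.linspace(0,2*np.pi,120)
    for R,z,col in((140,36,(0,255,0)),(122,50,(255,0,0))): dots(np.c_[x+R*np.cos(t),y+R*np.sin(t),0*t+z],col)
    L=lambda rr,w,z:[x+rr*np.cos(a)+w*np.sin(a),y+rr*np.sin(a)-w*np.cos(a),z]
    dots([L(204,w,82) for w in np.linspace(-40,40,9)]+[L(q,w,82) for q in(120,140,160,180) for w in(-40,40)],(0,0,255))
    dots([L(q,w,66) for q in(151,177) for w in(-45,-22,0,22,45)],(255,0,255))
    cv2.imwrite("pics/w2.png",im[:420,300:])
    s=r.get_state(); T=s["tool_rot"]; m=np.array(L(164,0,120))
    print("shift units to mid,z=120:",(T.T@(m-s["tool_pos"])/300).round(3))
E
python3 fit.py
```

```text
[[442.3 -24.9]
 [479.8 -97.1]
 [519.3  14.6]
 [555.8 -55.5]] bar len 81.31819391503547
pivot [641.5  34.2] handle az 207.78 res [-0.2  0.2  0.6 -0.8 -0.4  0.6]
loop mid [496.4 -42.3]
shift units to mid,z=120: [0.206 0.005 0.698]
```

View pics/w2.png

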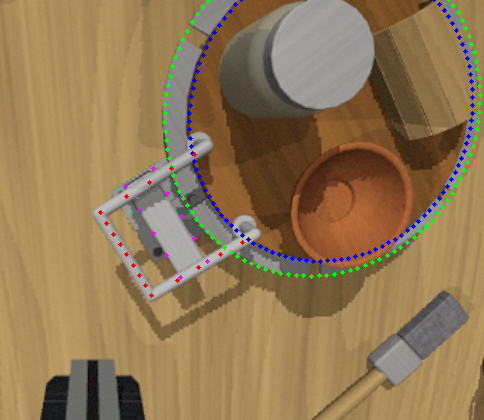

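The model overlay lies on the ring, disc and handle to within about 3 mm. Now I'll move above the loop and align the fingers with it.

```bash
python3 -m creep '[[1,[0.03,0,0.08],[0,0,-0.08]],[1,[0.08,0,0.22],[0,0,-0.17]],[1,[0.14,0.003,0.38],[0,0,-0.26]],[1,[0.19,0.005,0.54],[0,0,-0.34]],[1,[0.206,0.005,0.6],[0,0,-0.376]]]'
python3 -m creep '[[1,[0,0,0.02],[0,0,0]],[1,[0,0,0.05],[0,0,0]],[1,[0,0,0.07],[0,0,0]],[1,[0,0,0.08],[0,0,0]],[1,[0,0,0.08],[0,0,0]]]'
python3 - <<'E'
from h import *
for n in("wrist","scene"):
    c=cam(n); s=r.get_state()
    im=cv2.resize(c[0][:,:,::-1],None,fx=1.4,fy=1.4) if n=="wrist" else cv2.resize(c[0][190:310,190:370,::-1],None,fx=4,fy=4,interpolation=cv2.INTER_CUBIC)
    cv2.imwrite(f"pics/{n}3.png",im)
print(s["tool_pos"],s["tool_rot"].round(3),s["contact_force"])
E
```

```text
clock: 3.85
tool_pos: [495.4, -42.2, 144.4]
tool_rot: [[0.881, 0.473, -0.005], [0.473, -0.881, 0.0], [-0.004, -0.003, -1.0]]
contact_force: [-1.0, -0.4, -0.8]
gripper_width: -0.0
clock: 4.35
tool_pos: [496.4, -42.3, 125.9]
tool_rot: [[0.883, 0.469, 0.001], [0.469, -0.883, -0.0], [0.001, 0.0, -1.0]]
contact_force: [0.6, 0.1, 0.7]
gripper_width: 0.2
[496.54478204 -42.30744443 126.13750335] [[ 0.883  0.469  0.001]
 [ 0.469 -0.883 -0.   ]
 [ 0.001  0.001 -1.   ]] [-0.10771603  0.77845286 -0.49708045]
```

View pics/wrist3.png

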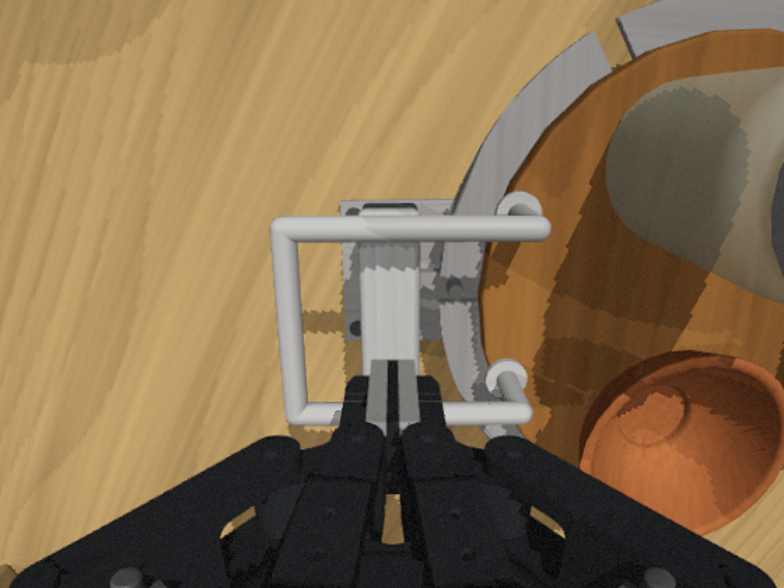

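View pics/scene3.png

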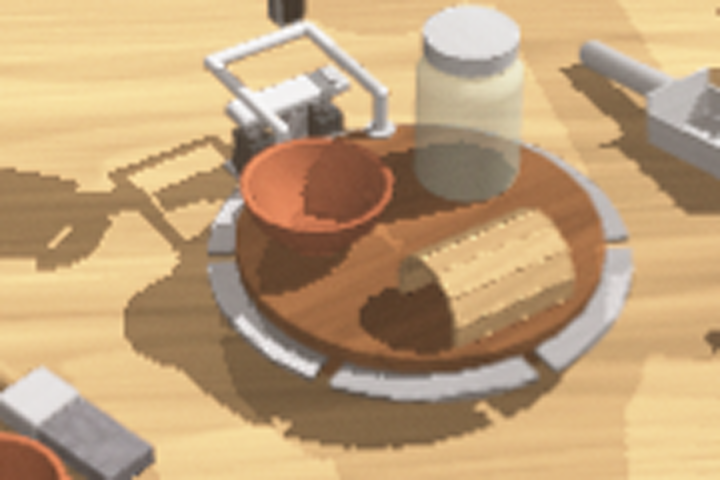

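The near view shows the loop (outer corners ~(285,228) and (297,412)) with the bar below it, and the fingers over the loop. I'll refit from here.

Run:
```python
from fit import *
c=cam("wrist"); x,y,a=run(c,[[285,228],[297,412],[470,228],[470,412]])
s=r.get_state()
L=lambda rr,w,z:np.array([x+rr*np.cos(a)+w*np.sin(a),y+rr*np.sin(a)-w*np.cos(a),z])
print("TCP to loop mid, tool mm",(s["tool_rot"].T@(L(164,0,82)-s["tool_pos"])).round(1))
print("bar corners px",(proj(c,[L(q,w,66) for q in(151,177) for w in(45,0)])*1.4).round())
print("bar ends at z66 from px", onz(c,np.array([[362,206],[418,206]])/1.4,66).round(1), L(177,45,66).round(1),L(151,45,66).round(1))
```

```text
[[441.7 -24.9]
 [478.8 -95.4]
 [503.1   7.6]
 [544.  -60.7]] bar len 79.62437201656849
pivot [640.5  35.3] handle az 207.9 res [-0.1  0.1 -0.2  0.1 -0.2  0.3]
loop mid [495.6 -41.4]
TCP to loop mid, tool mm [-0.5 -1.3 44. ]
bar corners px [[424. 207.]
 [421. 312.]
 [359. 207.]
 [361. 312.]]
bar ends at z66 from px [[464.   -6.8  66. ]
 [483.8   3.8  66. ]] [463.   -7.7  66. ] [486.    4.5  66. ]
```

```bash
python3 -m creep '[[1,[0,0,0.03],[0,0,0]],[1,[0,-0.003,0.08],[0,0,0]],[1,[0,-0.003,0.13],[0,0,0]],[1,[0,-0.003,0.165],[0,0,0]],[1,[0,-0.003,0.18],[0,0,0]]]'
python3 -m creep '[[1,[0,0,0.01],[0,0,0]],[1,[0,0,0.025],[0,0,0]],[1,[0,0,0.04],[0,0,0]],[1,[0,0,0.053],[0,0,0]],[1,[0,0,0.053],[0,0,0]]]'
python3 -m creep '[[1,[0,0,0],[0,0,0]],[1,[0,0,0],[0,0,0]],[1,[0,0,0],[0,0,0]],[1,[0,0,0],[0,0,0]],[1,[0,0,0],[0,0,0]]]'
```

```text
clock: 5.0
tool_pos: [494.9, -41.4, 69.3]
tool_rot: [[0.883, 0.47, -0.003], [0.47, -0.883, 0.0], [-0.002, -0.001, -1.0]]
contact_force: [0.8, 1.1, 0.5]
gripper_width: -0.1
clock: 5.5
tool_pos: [496.1, -41.5, 55.8]
tool_rot: [[0.883, 0.47, 0.001], [0.47, -0.883, -0.0], [0.001, 0.0, -1.0]]
contact_force: [-3.3, 0.3, 6.3]
gripper_width: 0.4
clock: 6.0
tool_pos: [496.0, -41.5, 56.2]
tool_rot: [[0.883, 0.47, 0.001], [0.47, -0.883, -0.0], [0.001, 0.0, -1.0]]
contact_force: [-3.8, 0.3, 6.8]
gripper_width: 0.2
```

The catch is pressed about 10 mm. Now I'll take up the gap to the arm, pressing about 0.5 mm more.

```bash
python3 -m creep '[[1,[0,-0.01,0.002],[0,0,0]],[1,[0,-0.027,0.002],[0,0,0]],[1,[0,-0.047,0.002],[0,0,0]],[1,[0,-0.063,0.002],[0,0,0]],[1,[0,-0.075,0.002],[0,0,0]]]'
python3 -m creep '[[1,[0.002,-0.016,0],[0,0,0.02]],[1,[0.006,-0.033,0],[0,0,0.04]],[1,[0.009,-0.049,0],[0,0,0.06]],[1,[0.013,-0.065,0],[0,0,0.08]],[1,[0.018,-0.081,0],[0,0,0.1]]]'
```

```text
clock: 6.5
tool_pos: [486.9, -22.2, 56.4]
tool_rot: [[0.883, 0.469, 0.004], [0.469, -0.883, -0.002], [0.003, 0.004, -1.0]]
contact_force: [2.8, -3.7, 7.1]
gripper_width: -0.3
clock: 7.0
tool_pos: [480.0, 1.6, 56.2]
tool_rot: [[0.944, 0.331, 0.004], [0.331, -0.944, -0.002], [0.003, 0.003, -1.0]]
contact_force: [1.4, -6.1, 6.9]
gripper_width: -0.5
```

No blocking force, and the disc is turning (about 0.13 rad by geometry). I'll carry on with the swing, easing the fingertips up off the bar.

```bash
python3 -m creep '[[1,[0.005,-0.027,0],[0,0,0.033]],[1,[0.011,-0.054,-0.01],[0,0,0.067]],[1,[0.018,-0.081,-0.02],[0,0,0.1]],[1,[0.027,-0.107,-0.03],[0,0,0.133]],[1,[0.037,-0.133,-0.035],[0,0,0.167]]]'
python3 -m creep '[[1,[0.005,-0.027,0],[0,0,0.033]],[1,[0.011,-0.054,0],[0,0,0.067]],[1,[0.018,-0.081,0],[0,0,0.1]],[1,[0.027,-0.107,0],[0,0,0.133]],[1,[0.037,-0.133,0],[0,0,0.167]]]'
python3 -m creep '[[1,[0.005,-0.027,0],[0,0,0.033]],[1,[0.011,-0.054,0],[0,0,0.067]],[1,[0.018,-0.081,0],[0,0,0.1]],[1,[0.027,-0.107,0],[0,0,0.133]],[1,[0.034,-0.125,0],[0,0,0.155]]]'
```

```text
clock: 7.5
tool_pos: [476.1, 43.4, 65.3]
tool_rot: [[0.996, 0.086, 0.001], [0.086, -0.996, -0.001], [0.0, 0.001, -1.0]]
contact_force: [1.2, -3.3, -2.4]
gripper_width: 0.0
clock: 8.0
tool_pos: [483.3, 84.2, 65.3]
tool_rot: [[0.987, -0.164, -0.0], [-0.164, -0.987, -0.001], [-0.0, 0.001, -1.0]]
contact_force: [-1.9, -3.7, 1.3]
gripper_width: -0.2
clock: 8.5
tool_pos: [499.4, 119.8, 65.2]
tool_rot: [[0.922, -0.386, -0.001], [-0.386, -0.922, -0.001], [-0.0, 0.001, -1.0]]
contact_force: [-3.4, -2.3, 2.2]
gripper_width: 0.2
```

```bash
python3 -m creep '[[1,[0.003,-0.016,0],[0,0,0.02]],[1,[0.006,-0.03,0],[0,0,0.037]],[1,[0.008,-0.043,0],[0,0,0.052]],[1,[0.011,-0.054,0],[0,0,0.067]],[1,[0.013,-0.063,0],[0,0,0.077]]]'
python3 -m creep '[[1,[0.001,-0.008,0],[0,0,0.01]],[1,[0.003,-0.016,0],[0,0,0.02]],[1,[0.004,-0.022,0],[0,0,0.027]],[1,[0.005,-0.027,0],[0,0,0.033]],[1,[0.005,-0.027,0],[0,0,0.033]]]'
```

```text
clock: 9.0
tool_pos: [510.4, 135.7, 65.2]
tool_rot: [[0.872, -0.489, -0.0], [-0.489, -0.872, -0.0], [-0.0, 0.0, -1.0]]
contact_force: [-2.0, -3.3, 1.0]
gripper_width: 0.2
clock: 9.5
tool_pos: [516.0, 142.4, 65.5]
tool_rot: [[0.847, -0.531, 0.001], [-0.531, -0.847, 0.0], [0.0, -0.001, -1.0]]
contact_force: [-0.3, -0.5, 0.0]
gripper_width: 0.1
```

Run:
```python
from h import *
c=cam("wrist"); a=cv2.resize(c[0][:,:,::-1],None,fx=0.8,fy=0.8)
c=cam("scene"); b=cv2.resize(c[0][190:310,190:370,::-1],(504,336),interpolation=cv2.INTER_CUBIC)
cv2.imwrite("pics/m4.png",np.vstack([a[:260],np.pad(b,((0,0),(0,448-504),(0,0))) if b.shape[1]<448 else b[:,:448]]))
```

```text
(no output)
```

View pics/m4.png

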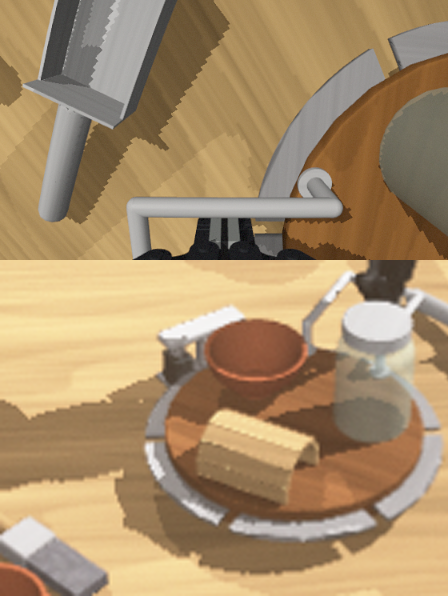

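The bowl is behind the catch bar, and the bar looks raised. I'll test the lock with a small extra push.

```bash
python3 -m creep '[[1,[0.001,-0.005,0],[0,0,0]],[1,[0.001,-0.01,0],[0,0,0]],[1,[0.002,-0.015,0],[0,0,0]],[1,[0.002,-0.015,0],[0,0,0]],[1,[0.002,-0.015,0],[0,0,0]]]'
```

```text
clock: 10.1
tool_pos: [517.1, 143.6, 65.3]
tool_rot: [[0.847, -0.532, -0.003], [-0.532, -0.847, -0.004], [-0.0, 0.005, -1.0]]
contact_force: [-8.3, -11.4, 6.8]
gripper_width: -0.1
```

The push was resisted (about 14 N, and the tool moved only 1.6 of the 4.5 mm commanded), so the disc is locked. Now back to the middle of the loop and straight up.

```bash
python3 -m creep '[[1,[0,0.02,0],[0,0,0]],[1,[0,0.045,0],[0,0,0]],[1,[0,0.07,0],[0,0,0]],[1,[0,0.085,0],[0,0,0]],[1,[0,0.085,0],[0,0,0]]]'
python3 -m creep '[[1,[0,0,-0.03],[0,0,0]],[1,[0,0,-0.1],[0,0,0]],[1,[0,0,-0.2],[0,0,0]],[1,[0,0,-0.3],[0,0,0]],[1,[0,0,-0.4],[0,0,0]]]'
python3 -m creep '[[1,[-0.05,0,-0.1],[0,0,0]],[1,[-0.12,0,-0.2],[0,0,0]],[1,[-0.2,0,-0.3],[0,0,0]],[1,[-0.25,0,-0.35],[0,0,0]],[1,[-0.25,0,-0.35],[0,0,0]]]'
python3 - <<'E'
from h import *
c=cam("wrist");save(c,"pics/w5.png");s=r.get_state();print(s["tool_pos"],s["contact_force"])
c2=cam("scene")
for k in("bowl","catch_top","jar"):
  for n,cc in(("wrist",c),("scene",c2)):
    for o in r.outline_of(n,k)[:1]: print(n,k,round(o["p"],2),onz(cc,o["uv"],{"bowl":75,"catch_top":66,"jar":110}[k]).round()[0])
a=np.radians(207.9);x,y=640.5,35.3
print("front_place",x+68*np.cos(a),y+68*np.sin(a))
im=cv2.resize(c2[0][190:310,190:370,::-1],None,fx=4,fy=4,interpolation=cv2.INTER_CUBIC);cv2.imwrite("pics/s5.png",im)
E
```

```text
clock: 10.6
tool_pos: [504.8, 123.5, 65.5]
tool_rot: [[0.847, -0.531, 0.0], [-0.531, -0.847, 0.0], [0.0, -0.0, -1.0]]
contact_force: [-0.2, 1.0, -0.3]
gripper_width: 0.0
clock: 11.1
tool_pos: [505.0, 124.2, 187.2]
tool_rot: [[0.848, -0.531, 0.001], [-0.531, -0.848, 0.0], [0.0, -0.001, -1.0]]
contact_force: [0.8, 0.3, -0.1]
gripper_width: -0.2
clock: 11.6
tool_pos: [441.0, 164.9, 293.8]
tool_rot: [[0.848, -0.529, 0.005], [-0.529, -0.848, 0.002], [0.003, -0.004, -1.0]]
contact_force: [0.4, 0.1, -0.7]
gripper_width: 0.1
[441.56922506 164.40292585 291.87437066] [ 0.12453884 -0.91993247  0.49255822]
wrist bowl 0.58 [589.  -3.  75.]
scene bowl 0.81 [550.   8.  75.]
wrist catch_top 0.75 [498. -34.  66.]
scene catch_top 0.78 [501. -49.  66.]
wrist jar 0.78 [647. 107. 110.]
front_place 580.4039371539689 3.4807726302809954
```

View pics/w5.png

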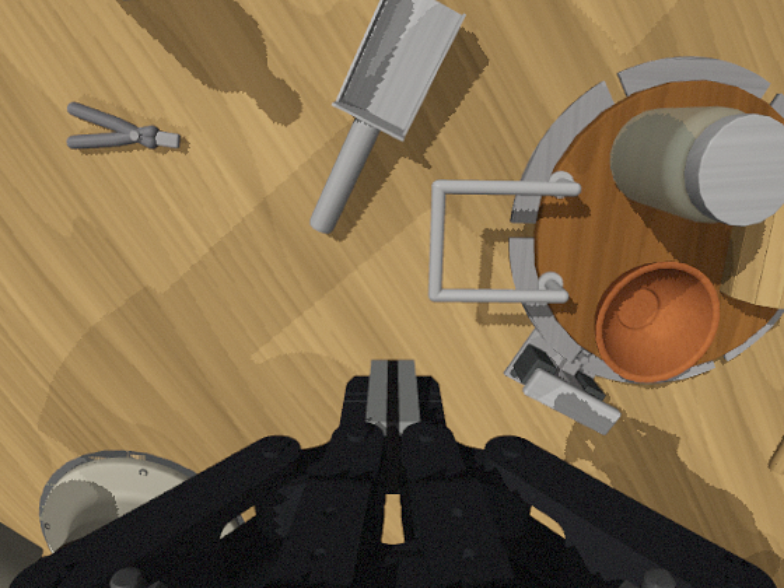

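View pics/s5.png

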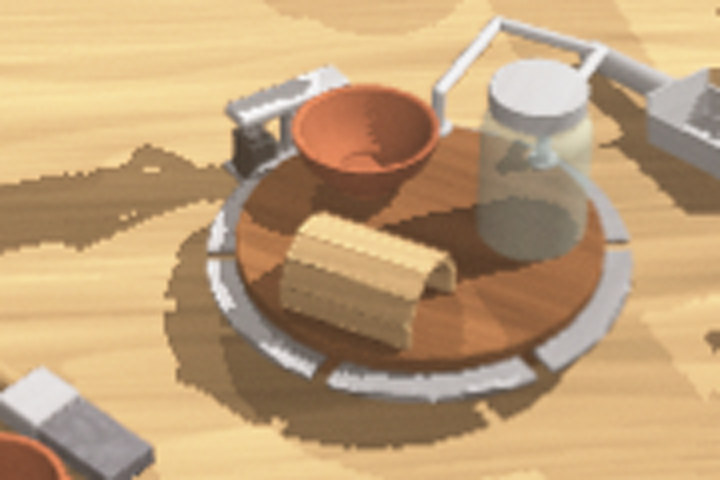

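The wrist view shows the bowl (~[657,322]) directly behind the catch bar and the handle swung 60° to the left. In the scene view the bar end and the ring notches are at the same pixels as before the swing. I'll check the angle, then hand in.

Run:
```python
from fit import *
c=cam("wrist");q=run(c,[[437,187],[437,296],[550,187],[550,296]])
print(onz(c,np.array([[657,322]])/1.4,90))
s=r.get_state();print(s["tool_pos"],np.abs(s["dq"]).max(),207.9-np.degrees(q[2]))
r.sign_off()
```

```text
[[487.4 177.3]
 [447.  109. ]
 [554.3 136.1]
 [518.1  64.3]] bar len 79.41379642790722
pivot [641.   36.4] handle az 148.53 res [ 0.6 -0.6  0.   0.6 -0.2 -0.4]
loop mid [501.2 122. ]
[[577.94727172   5.51145598  90.        ]]
[441.55733168 163.44702132 289.65995127] 0.19864551335305222 59.36892090808911
the job is handed in; nothing more can be done
```

The bowl is now at the front behind the catch, the disc is locked in the next notch, and I handed the job in at about 12 s of the 42 s allowed.

I reached down through the handle loop with closed fingers and pressed the catch bar about 10 mm. I kept it held while pushing the handle clockwise, to the robot's left. Once the disc was past about 0.13 rad I let the fingertips rise and swung on steadily to the notch. I then backed to the middle of the loop, lifted straight out and moved clear.

- **Lock:** an extra push after the swing was stopped with about 14 N. The bar looks raised in the scene picture, at the same pixels as at rest.
- **Angle:** the handle had turned 59.4° by the wrist picture, which is within the locked play of 60°.
- **Bowl:** its rim centre measured about (578, 5.5) mm, against about (580, 3.5) mm for the front place. The `outline_of` network's bowl centre was off by up to 30 mm (550, 8 from the scene camera), because it marks the middle of the visible part at an assumed height. I relied on the rim reading instead.
- **Surroundings:** the bowl, jar and tunnel stand upright on the disc, and the scoop and clipper look undisturbed. I did not check the brush, water, tin or chew block in the last pictures, but the arm did not come near them. The final contact force was about zero, and the tool was about 290 mm up and touching nothing.

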